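Line up the dip pots by height on the deli display board

TASK

Line the four dip pots up by height on the black display board, one upright in the middle of each white ring, with the tallest next to the red tag and then down in order to the shortest next to the white tag. Set them down rather than dropping or tipping them, and leave the shaker, the oil bottle and the cracker box standing where they are.

Things in the scene. Friction and masses are not known exactly. Their poses are not given: they have to be found in the camera images.
- pot_purple: Loose upright round dip pot, dark purple (olive dip) with a white lid rim and a dark purple disc on top; 102 mm high, the tallest of the four; 56 mm diameter all the way up; between 70 and 230 g. Origin: centre of its underside, z up.
- pot_cream: Loose upright round dip pot, cream-yellow (chickpea dip) with a white lid rim and a cream-yellow disc on top; 80 mm high, the second tallest of the four; 56 mm diameter all the way up; between 70 and 230 g. Origin: centre of its underside, z up.
- pot_green: Loose upright round dip pot, green (herb dip) with a white lid rim and a green disc on top; 60 mm high, the second shortest of the four; 56 mm diameter all the way up; between 70 and 230 g. Origin: centre of its underside, z up.
- pot_red: Loose upright round dip pot, red (pepper dip) with a white lid rim and a red disc on top; 42 mm high, the shortest of the four; 56 mm diameter all the way up; between 70 and 230 g. Origin: centre of its underside, z up.
- board: Fixed black display board, 110 x 470 x 12 mm, lying on the table, its top 12 mm above the table. Origin: centre of its underside; its x axis runs across the board, its y axis along its length, z up. On its top are four white rings (78 mm outer diameter, flat, printed) in a row on its centre line, centred at y = -135, -45, +45 and +135 mm of its own frame (x = 0).
- tag_red: Fixed red price tag (blank leaning card, 46 mm wide, about 40 mm high) on one end of the board, 207 mm from the board's centre along its length; at either end from start to start. The tallest pot belongs on the ring next to it. Origin: centre of its underside, on the board's top.
- tag_white: Fixed white price tag, the same shape, on the other end of the board. The shortest pot belongs on the ring next to it. Origin: centre of its underside, on the board's top.
- shaker: Bystander: loose steel shaker, 42 mm diameter, 85 mm high, stands among the pots. Origin: centre of its underside.
- oil: Bystander: loose small amber oil bottle with black cap, 48 mm diameter, 130 mm high, stands among the pots. Origin: centre of its underside.
- crackers: Bystander: loose small brown and orange cracker box, 75 x 50 x 50 mm, stands among the pots. Origin: centre of its underside.
Mind the look-alikes: they are no part of the job. Leave any blue look-alike of the pot_purple alone.

How it is judged:
By the outcome, as a careful person would: the job done as asked, in the order asked, and still so for the second after the job is handed in, with the robot touching nothing.
It also fails if it takes over 112 s, if anything falls off the work surface, if the arm or the gripper's body presses on something with over 40 N, if the wrist force passes 120 N, or if a joint passes its speed limit or range.

ROBOT

A 6-joint arm with a two-finger parallel gripper is mounted at the origin on the work surface. World frame = base frame: x ahead of the robot, y to its left, z up, the work surface at z = 0. Lengths are in m, angles in rad, forces in N, time in s.
With the tool pointing down it reaches from about 0.35 to 0.875 m from the base axis. Payload 15.5 kg.
Tool frame: the origin (TCP) lies midway between the tips of the shut fingers; the grasp point (between the pads) lies 19 mm behind it; y points along the fingers, x is the direction in which the jaws open and shut, and the axes are right-handed (so a half turn about y gives the same grasp; the last joint's range is limited). The gripper opens to 85 mm and grips with 20 to 120 N. Pads are 22 mm wide; open, the fingers measure 114 mm over their backs; the gripper's body (76 mm by 85 mm) begins 54 mm behind the grasp point. The pads swing forward as they close: fully open they stand 13 mm farther back than shut.
Start: joints at [1.008, 0.494, 1.345, -0, 1.302, -0.096], TCP at [0.281, 0.558, 0.231] pointing down, gripper open.
Joint ranges: [-2.91, 2.91], [-0.82, 2.16], [0.22, 2.67], [-1.22, 4.37], [0.12, 2.79], [-3.08, 3.08]. Speed limits (rad/s): [1.89, 1.89, 2.57, 3.01, 3.01, 3.01].

INTERFACE

Orientations are given as a unit quaternion [x, y, z, w].
In Python, from plant import state, snapshot, job_done, masks_of gives the robot as it stands. The module is installed in compiled form; this text tells all that it offers.
- The arm moves only by the tool step_arm, never from a script. Its argument "rows" is a list that holds one entry, the list of rows, each a list of 4 numbers: the shift along the tool's x, y, z scaled (see below), then the turn about the tool's y scaled (see below). In form: [[[tx, ty, tz, twist], ...]]. A call has 1 to 20 rows; each row shifts and turns the commanded pose from where the row before left it, along the tool's axes as they then stand; what a row does not reach is not made up. The controller multiplies each number of a shift by 0.1 m and each number of a turn by 4 degrees. A row lasts 1/8 s, in which the tool goes at most 62.5 mm and 10.7 degrees, less where a joint would pass 70% of its speed; a pose out of reach is approached as far as the arm can. A call with a number of a shift or a turn outside -1 to 1 is refused whole. A call with a gripper value outside its range is refused whole. "grip" is the opening, from -1 (shut) to 1 (fully open), set as the call begins (left out, the last holds). The fingers move at their own pace and stop on an object; "squeeze" is the grip in N (left out, the last holds). Time passes only in rows, so rows that do not move let the fingers close. It gives the time, the measured TCP pose, the force and the opening at its end, in the units of the state.
- state(): the state, without advancing time (a new reading comes with each control period).
- snapshot(name): name is "side" or "top"; returns a dict with "img" (420x560x3 uint8, red, green, blue), "z_map" (420x560 float32, m along the optical axis (not along the pixel's ray), 0 where there is no reading), "fovy" (degrees; the focal length in pixels is half the picture's height over the tangent of half this angle, whatever the lens; pixels are square), "cx", "cy" (the principal point, pixels), "R" (3x3) and "t" (3): a world point X has camera coordinates R X + t. Camera axes: x right, y down, z forward; pixel columns grow to the right and rows downward; lengths in m; the calibration is good to about 2 mm. A picture is of the moment at which its call begins.
- job_done(): hands the job in, once; it reports no verdict.
Trained networks look in a picture, given as the dict that the camera call returned (one of the last four; its "shot" number tells which), for a name from the list of things; names that differ only in an ending like _2 or _b are one class to them, and where a whole thing is asked for, a point or a joint stands for the part that bears it (a point fixed in the world has none). Each returns a list of dicts, best first, with "conf" (0 to 1); they miss things now and then, are a little off and sometimes report something else, mostly with a low value. They report only what shows in the picture. A call takes as long as a camera call. They do not tell look-alikes from the thing itself.
- masks_of(label, picture): "pixels" (420x560 bool, what is visible of it) and "location" ([column, row] in pixels, amid what is visible of it).
The state is a dict: "time_s": time; "q": joint angles; "qvel": joint speeds; "effort": joint torques, N m; "ee_pos": TCP position; "tool_rot": TCP orientation; "contact_force": force on the tool from outside, world axes, zero at the start; "ft_torque": the same for the moment, N m; "opening": finger opening in m.
Only numpy, scipy, OpenCV 4.12 (cv2) and the standard library are available. Lean on these libraries where they do the work, as an engineer would, in place of code of your own. Each camera call takes 0.05 s, during which the arm holds its last target. There are 200 camera calls.

## Working session

There is one attempt and no reset: what is moved stays moved. The work goes in short steps, Python scripts to look and compute and a tool call to move; the robot and the scene stay as the last step left them, time stands still between calls to the robot, and variables do not carry over. Pictures are saved under pics/ and viewed, about 12 in all and at most 16, crops included, and the job is handed in when it is done.

Besides the shell and the picture viewer there is one more tool, called after "Call:" as a command line: name --argument value ..., lists and objects as JSON in quotes. step_arm: Moves the arm, as the interface text tells. Shifts and turns lie within -1 to 1; 1 stands for 0.1 m of shift or 4 degrees of turn. Its arguments: {"type":"object","properties":{"rows":{"type":"array"},"grip":{"type":"number"},"squeeze":{"type":"number"}},"required":["rows"]}

```bash
mkdir -p pics; cat > h.py <<'E'
import numpy as np, cv2
from plant import state, snapshot, job_done, masks_of
def cloud(s):
    H,W=s["z_map"].shape; f=H/2/np.tan(np.radians(s["fovy"])/2)
    u,v=np.meshgrid(np.arange(W),np.arange(H)); z=s["z_map"]
    c=np.stack([(u-s["cx"])/f*z,(v-s["cy"])/f*z,z],-1)
    return (c-s["t"])@s["R"]
def save(s,n): cv2.imwrite(f"pics/{n}.png",s["img"][...,::-1])
E
cat > a.py <<'E'
from h import *
st=state(); print({k:np.round(v,3) for k,v in st.items()})
for n in ("top","side"):
    s=snapshot(n); save(s,n+"0"); P=cloud(s)
    print(n,s["fovy"],"cam",np.round(-s["R"].T@s["t"],3), s["img"].shape)
    for l in "pot_purple pot_cream pot_green pot_red board tag_red tag_white shaker oil crackers".split():
        for d in masks_of(l,s)[:3]:
            p=P[d["pixels"]&(s["z_map"]>0)]
            if len(p)==0: continue
            zt=np.percentile(p[:,2],97); t=p[p[:,2]>zt-.006]
            mid=(t.max(0)+t.min(0))/2
            print(l,round(d["conf"],2),np.round(d["location"]),len(p),"ztop",round(zt,3),"med",np.round(np.median(t,0)[:2],3),"mid",np.round(mid[:2],3),"ext",np.round(np.ptp(t,0)[:2],3))
E
python3 a.py
```

```text
{'time_s': np.float64(0.0), 'q': array([ 1.008,  0.494,  1.346,  0.   ,  1.302, -0.095]), 'qvel': array([-0.001,  0.001, -0.002, -0.002,  0.001, -0.   ]), 'effort': array([ 5.0000e-03, -8.8217e+01, -3.8387e+01,  0.0000e+00,  1.0000e-02,
       -0.0000e+00]), 'ee_pos': array([0.281, 0.558, 0.231]), 'tool_rot': array([ 0.602,  0.37 , -0.371, -0.602]), 'contact_force': array([-0.583, -0.239, -0.448]), 'ft_torque': array([-0.012, -0.056,  0.057]), 'opening': np.float64(0.085)}
top 52.88946484098212 cam [ 0.309 -0.008  0.962] (420, 560, 3)
pot_purple 0.87 [407. 296.] 947 ztop 0.106 med [ 0.338 -0.275] mid [ 0.339 -0.276] ext [0.053 0.056]
pot_purple 0.84 [434. 244.] 952 ztop 0.106 med [ 0.44 -0.34] mid [ 0.441 -0.34 ] ext [0.054 0.055]
pot_purple 0.74 [444. 298.] 971 ztop 0.106 med [ 0.329 -0.365] mid [ 0.33  -0.365] ext [0.053 0.054]
pot_cream 0.89 [322. 237.] 592 ztop 0.085 med [ 0.451 -0.107] mid [ 0.45  -0.108] ext [0.054 0.053]
pot_cream 0.2 [435. 247.] 919 ztop 0.106 med [ 0.44 -0.34] mid [ 0.439 -0.34 ] ext [0.052 0.055]
pot_green 0.64 [107. 240.] 723 ztop 0.065 med [0.432 0.371] m
[... 1146 characters left out ...]
.327] ext [0.056 0.055]
pot_cream 0.72 [279. 253.] 1030 ztop 0.082 med [ 0.446 -0.11 ] mid [ 0.448 -0.108] ext [0.056 0.056]
pot_green 0.7 [187. 146.] 509 ztop 0.062 med [0.43  0.367] mid [0.43  0.369] ext [0.054 0.058]
pot_red 0.96 [228. 203.] 596 ztop 0.044 med [0.419 0.103] mid [0.419 0.104] ext [0.055 0.057]
board 0.69 [325. 232.] 6324 ztop 0.014 med [ 0.595 -0.071] mid [ 0.602 -0.021] ext [0.189 0.475]
tag_red 0.5 [361. 279.] 300 ztop 0.052 med [ 0.55  -0.225] mid [ 0.551 -0.225] ext [0.014 0.041]
tag_white 0.69 [290. 166.] 125 ztop 0.051 med [0.623 0.167] mid [0.625 0.173] ext [0.012 0.028]
shaker 0.76 [245. 232.] 567 ztop 0.085 med [ 0.416 -0.009] mid [ 0.417 -0.008] ext [0.031 0.031]
```

```bash
python3 - <<'E'
import cv2
a=cv2.imread("pics/top0.png");cv2.imwrite("pics/top0c.png",cv2.resize(a[130:330,60:480],None,fx=1.9,fy=1.9,interpolation=2))
b=cv2.imread("pics/side0.png");cv2.imwrite("pics/side0c.png",cv2.resize(b[220:420,230:440],None,fx=2.8,fy=2.8,interpolation=2))
E
```

```text
(no output)
```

View pics/top0c.png

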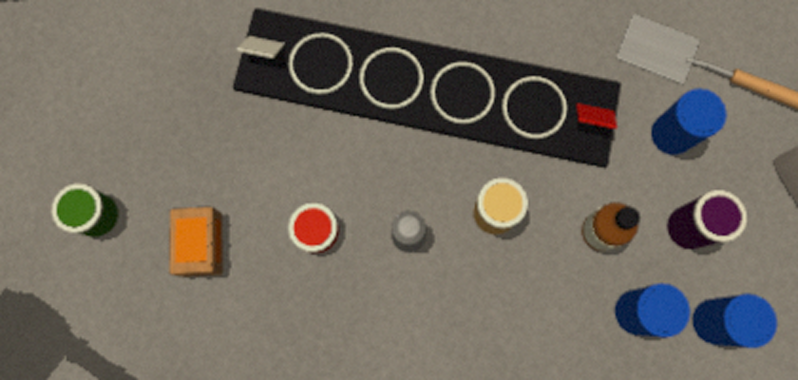

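View pics/side0c.png

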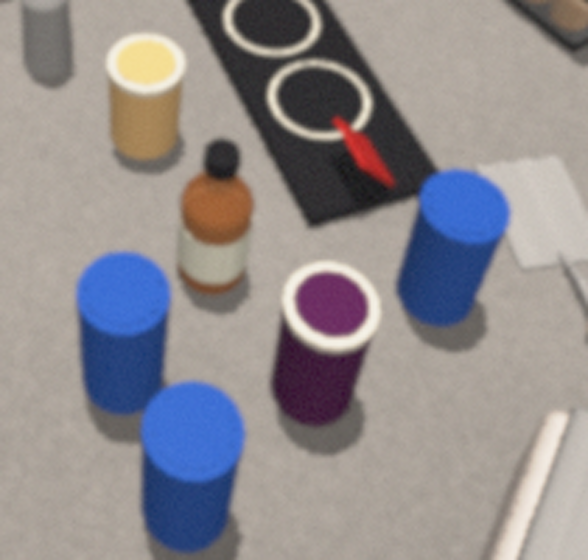

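The purple pot is at top-image (434,244). It has a white rim and a purple disc. The plain blue cylinders at (407,296), (444,298) and about (428,193) are look-alikes with no rim, and the crop confirms that. The red tag is at the right end of the board (374,190), and the white tag at the left end (200,157). Next I'll find the rings and work out the tool axes.

```bash
cat >> h.py <<'E'
from scipy.spatial.transform import Rotation as Ro
def rings():
    out=[]
    for n in ("top","side"):
        s=snapshot(n); P=cloud(s); m=masks_of("board",s)[0]["pixels"]
        m=cv2.morphologyEx(m.astype(np.uint8),cv2.MORPH_CLOSE,np.ones((9,9)))
        w=((s["img"].min(-1)>110)&(m>0)&(abs(P[...,2]-.014)<.012)).astype(np.uint8)
        k,L,S,C=cv2.connectedComponentsWithStats(w)
        r=[]
        for i in range(1,k):
            if S[i,4]<60: continue
            q=P[L==i][:,:2].astype(np.float32)
            (cx,cy),R=cv2.minEnclosingCircle(q)
            if .03<R<.045:
                A=np.c_[2*q,np.ones(len(q))]; f=np.linalg.lstsq(A,(q**2).sum(1),rcond=None)[0]; r.append(f[:2])
        r=np.array(sorted(r,key=lambda a:a[1])); print(n,np.round(r,4).tolist()); out.append(r)
    return out
def tool():
    st=state(); return np.array(st["ee_pos"]),Ro.from_quat(st["tool_rot"]).as_matrix(),st
def go(*tg,p=None):
    "tool-axis shifts in units of 0.1 m through the targets"
    e,R,st=tool(); p=e if p is None else p
    for t in tg:
        print(np.round(t,3),"->",np.round(R.T@(np.array(t)-p)/.1,3)); p=np.array(t)
E
python3 - <<'E'
from h import *
o=rings()
e,R,st=tool(); print(np.round(R,3))
for r in o:
    if len(r)>1:
        d=r[-1]-r[0]; print("board y dir(deg, world)",np.degrees(np.arctan2(d[1],d[0])),np.linalg.norm(d))
print("tool x ang",np.degrees(np.arctan2(R[1,0],R[0,0])))
E
```

```text
top [[0.581, -0.1536], [0.5968, -0.0651], [0.6129, 0.0233], [0.629, 0.112]]
side [[0.5794, -0.1542], [0.5957, -0.0657], [0.6118, 0.0228], [0.6282, 0.1111]]
[[ 0.45  -0.    -0.893]
 [ 0.893 -0.     0.45 ]
 [-0.    -1.     0.   ]]
board y dir(deg, world) 79.74712858599092 0.2699165129806936
board y dir(deg, world) 79.58136527370819 0.2698435884555467
tool x ang 63.25337387167186
```

Call:
step_arm --rows '[[[0, 0, 0, 1], [0, 0, 0, 1], [0, 0, 0, 1], [0, 0, 0, 1], [0, 0, 0, 1], [0, 0, 0, 1], [0, 0, 0, 1], [0, 0, 0, 1], [0, 0, 0, 1], [0, 0, 0, 1], [0, 0, 0, 1], [0, 0, 0, 1], [0, 0, 0, 1], [0, 0, 0, 1], [0, 0, 0, 1], [0, 0, 0, 1], [0, 0, 0, 1], [0, 0, 0, 1], [0, 0, 0, 0.4], [0, 0, 0, 0]]]' --grip 1 --squeeze 40

```text
time_s: 3.8
ee_pos: [0.2812, 0.5581, 0.2312]
tool_rot: [0.704, -0.063, 0.063, -0.704]
contact_force: [-0.6, 0.1, -0.1]
opening: 0.0857
```

```bash
python3 - <<'E'
from h import *
e,R,st=tool(); print(np.round(R,3),e,st["q"])
g=[.4315,.3695]
go(g+[.2],g+[.025],g+[.2],[.6124,.0231,.2],[.6124,.0231,.038])
E
```

```text
[[ 0.984 -0.     0.179]
 [-0.179 -0.     0.984]
 [-0.    -1.    -0.   ]] [0.28122237 0.55814109 0.23122469] [ 1.00856565e+00  4.93668678e-01  1.34552812e+00 -7.13718687e-06
  1.30249354e+00  1.18827928e+00]
[0.432 0.37  0.2  ] -> [ 1.816  0.312 -1.587]
[0.432 0.37  0.025] -> [0.   1.75 0.  ]
[0.432 0.37  0.2  ] -> [-0.   -1.75 -0.  ]
[0.612 0.023 0.2  ] -> [ 2.399  0.    -3.085]
[0.612 0.023 0.038] -> [0.   1.62 0.  ]
```

Call:
step_arm --rows '[[[0.303, 0.052, -0.2645, 0], [0.303, 0.052, -0.2645, 0], [0.303, 0.052, -0.2645, 0], [0.303, 0.052, -0.2645, 0], [0.303, 0.052, -0.2645, 0], [0.301, 0.052, -0.2645, 0], [0, 0, 0, 0], [0, 0.4, 0, 0], [0, 0.4, 0, 0], [0, 0.4, 0, 0], [0, 0.3, 0, 0], [0, 0.2, 0, 0], [0, 0.12, 0, 0], [0, 0, 0, 0], [0, 0, 0, 0]]]'

```text
time_s: 5.68
ee_pos: [0.4317, 0.3698, 0.0188]
tool_rot: [-0.704, 0.063, -0.064, 0.704]
contact_force: [0.0, 0.2, -0.2]
opening: 0.0855
```

```bash
python3 - <<'E'
from h import *
s=snapshot("top"); save(s,"g1")
s2=snapshot("side"); save(s2,"g1s")
cv2.imwrite("pics/g1c.png",cv2.resize(np.hstack([s["img"][150:330,20:220],s2["img"][50:230,90:290]])[...,::-1],None,fx=2,fy=2))
print(tool()[0])
E
```

```text
[0.43179543 0.36977778 0.01891206]
```

View pics/g1c.png

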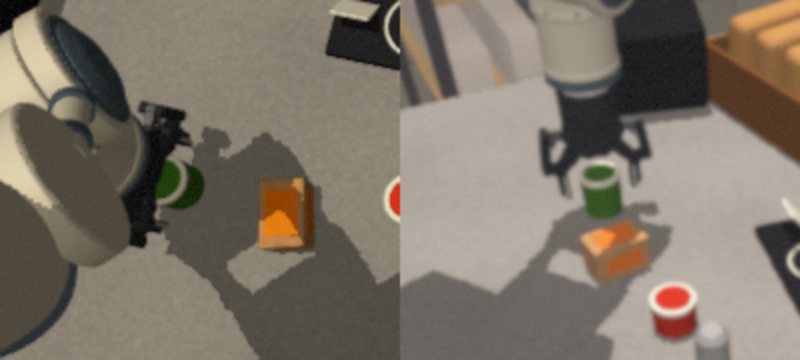

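The green pot sits between the open fingers, at about (175,185) in the left half of the crop and (600,190) in the right half. I'll close now.

Call:
step_arm --rows '[[[0, 0, 0, 0], [0, 0, 0, 0], [0, 0, 0, 0], [0, 0, 0, 0], [0, 0, 0, 0], [0, 0, 0, 0], [0, 0, 0, 0], [0, 0, 0, 0]]]' --grip -1 --squeeze 40

```text
time_s: 6.78
ee_pos: [0.4316, 0.3695, 0.0186]
tool_rot: [-0.704, 0.064, -0.064, 0.704]
contact_force: [-0.6, -0.4, 8.6]
opening: 0.0552
```

Call:
step_arm --rows '[[[0, -0.2, 0, 0], [0, -0.3, 0, 0], [0, -0.4, 0, 0], [0, -0.4, 0, 0], [0, -0.4, 0, 0], [0, -0.12, 0, 0], [0, 0, 0, 0]]]'

```text
time_s: 7.65
ee_pos: [0.4314, 0.3694, 0.2002]
tool_rot: [-0.704, 0.064, -0.064, 0.704]
contact_force: [0.1, 0.6, -2.2]
opening: 0.0551
```

```bash
python3 - <<'E'
from h import *
e,R,st=tool(); print(e,st["opening"],st["contact_force"])
s=snapshot("side");P=cloud(s)
d=masks_of("pot_green",s)
for x in d[:1]: 
    p=P[x["pixels"]&(s["z_map"]>0)]; t=p[p[:,2]>np.percentile(p[:,2],95)-.006]; print(x["conf"],np.percentile(p,[3,97],axis=0).round(3),np.round((t.max(0)+t.min(0))/2,3))
go([.6124,.0231,.2],[.6124,.0231,.033])
E
```

```text
[0.43144767 0.3694156  0.20017527] 0.0551124317832306 [ 0.13195206  0.55974771 -2.21933427]
0.95 [[0.405 0.344 0.184]
 [0.455 0.392 0.243]] [0.431 0.369 0.24 ]
[0.612 0.023 0.2  ] -> [ 2.407 -0.012 -3.077]
[0.612 0.023 0.033] -> [0.002 1.67  0.002]
```

Call:
step_arm --rows '[[[0.147, 0, -0.187, 0], [0.26, 0, -0.33, 0], [0.26, 0, -0.33, 0], [0.26, 0, -0.33, 0], [0.26, 0, -0.33, 0], [0.26, 0, -0.33, 0], [0.26, 0, -0.33, 0], [0.26, 0, -0.33, 0], [0.26, 0, -0.33, 0], [0.18, 0, -0.25, 0], [0, 0, 0, 0], [0, 0.3, 0, 0], [0, 0.4, 0, 0], [0, 0.4, 0, 0], [0, 0.3, 0, 0], [0, 0.1, 0, 0], [0, 0.08, 0, 0], [0, 0, 0, 0], [0, 0, 0, 0]]]'

```text
time_s: 10.12
ee_pos: [0.6134, 0.0235, 0.043]
tool_rot: [-0.704, 0.063, -0.064, 0.704]
contact_force: [0.2, 0.3, -1.2]
opening: 0.0555
```

```bash
python3 - <<'E'
from h import *
go([.6124,.0231,.0316])
E
```

```text
[0.612 0.023 0.032] -> [-0.01   0.114 -0.006]
```

Call:
step_arm --rows '[[[-0.01, 0.05, -0.005, 0], [0, 0.04, 0, 0], [0, 0.02, 0, 0], [0, 0, 0, 0], [0, 0, 0, 0]]]'

```text
time_s: 10.75
ee_pos: [0.6119, 0.0232, 0.0311]
tool_rot: [0.704, -0.064, 0.064, -0.704]
contact_force: [-0.6, 0.1, -0.8]
opening: 0.0553
```

Call:
step_arm --rows '[[[0, 0.008, 0, 0], [0, 0, 0, 0], [0, 0, 0, 0]]]'

```text
time_s: 11.12
ee_pos: [0.612, 0.0231, 0.0307]
tool_rot: [0.704, -0.064, 0.064, -0.704]
contact_force: [-1.0, 0.2, 6.5]
opening: 0.0552
```

Call:
step_arm --rows '[[[0, 0, 0, 0], [0, 0, 0, 0], [0, 0, 0, 0], [0, 0, 0, 0], [0, 0, 0, 0], [0, -0.2, 0, 0], [0, -0.3, 0, 0], [0, -0.4, 0, 0], [0, -0.4, 0, 0], [0, -0.4, 0, 0], [0, 0, 0, 0]]]' --grip 1

```text
time_s: 12.5
ee_pos: [0.6134, 0.0231, 0.2034]
tool_rot: [-0.704, 0.062, -0.066, 0.704]
contact_force: [-0.5, 0.4, -0.2]
opening: 0.0853
```

```bash
cat >> h.py <<'E'
def pot(l,xy=None):
    for n in ("top","side"):
        s=snapshot(n);P=cloud(s)
        for x in masks_of(l,s)[:3]:
            p=P[x["pixels"]&(s["z_map"]>0)]
            if len(p)<30: continue
            t=p[p[:,2]>np.percentile(p[:,2],95)-.006]; m=(t.max(0)+t.min(0))/2
            if xy is None or np.hypot(*(m[:2]-xy))<.05: print(n,l,round(x["conf"],2),np.round(m,3),np.ptp(t,0).round(3))
E
python3 - <<'E'
from h import *
pot("pot_green"); pot("pot_red")
r=[.42,.105]
go(r+[.2],r+[.004],r+[.2],[.6286,.1116,.2],[.6286,.1116,.016])
E
```

```text
top pot_green 0.32 [ 0.385 -0.142  0.478] [0.116 0.205 0.701]
side pot_green 0.83 [0.61  0.024 0.071] [0.055 0.055 0.008]
side pot_red 0.9 [0.418 0.104 0.041] [0.054 0.055 0.007]
[0.42  0.105 0.2  ] -> [-2.031 -0.003  0.461]
[0.42  0.105 0.004] -> [0.003 1.96  0.   ]
[0.42  0.105 0.2  ] -> [-0.003 -1.96  -0.   ]
[0.629 0.112 0.2  ] -> [ 2.04  -0.003  0.44 ]
[0.629 0.112 0.016] -> [0.003 1.84  0.   ]
```

Call:
step_arm --rows '[[[-0.25, 0, 0.057, 0], [-0.4, 0, 0.09, 0], [-0.4, 0, 0.09, 0], [-0.4, 0, 0.09, 0], [-0.4, 0, 0.09, 0], [-0.181, 0, 0.044, 0], [0, 0, 0, 0], [0, 0.3, 0, 0], [0, 0.4, 0, 0], [0, 0.4, 0, 0], [0, 0.4, 0, 0], [0, 0.25, 0, 0], [0, 0.14, 0, 0], [0, 0, 0, 0], [0, 0, 0, 0]]]'

```text
time_s: 14.78
ee_pos: [0.4213, 0.1048, 0.0115]
tool_rot: [-0.704, 0.064, -0.064, 0.704]
contact_force: [0.7, 0.1, -0.5]
opening: 0.0857
```

```bash
python3 - <<'E'
from h import *
go([.42,.105,.004])
E
```

```text
[0.42  0.105 0.004] -> [-0.013  0.075 -0.001]
```

Call:
step_arm --rows '[[[-0.01, 0.065, 0, 0], [0, 0, 0, 0]]]'

```text
time_s: 15.02
ee_pos: [0.4194, 0.1052, 0.0047]
tool_rot: [-0.704, 0.064, -0.064, 0.704]
contact_force: [0.3, 0.2, -0.0]
opening: 0.0853
```

Call:
step_arm --rows '[[[0, 0, 0, 0], [0, 0, 0, 0], [0, 0, 0, 0], [0, 0, 0, 0], [0, 0, 0, 0], [0, 0, 0, 0], [0, 0, 0, 0]]]' --grip -1

```text
time_s: 15.9
ee_pos: [0.4195, 0.1052, 0.0051]
tool_rot: [-0.704, 0.064, -0.064, 0.704]
contact_force: [-1.3, -0.6, 9.6]
opening: 0.0549
```

Call:
step_arm --rows '[[[0, -0.2, 0, 0], [0, -0.3, 0, 0], [0, -0.4, 0, 0], [0, -0.4, 0, 0], [0, -0.4, 0, 0], [0, 0, 0, 0], [0, 0, 0, 0]]]'

```text
time_s: 16.77
ee_pos: [0.419, 0.1051, 0.1743]
tool_rot: [0.704, -0.064, 0.064, -0.704]
contact_force: [-0.2, -0.7, -0.4]
opening: 0.0551
```

```bash
python3 - <<'E'
from h import *
pot("pot_red")
go([.6286,.1116,.17])
E
```

```text
top pot_red 0.58 [0.395 0.24  0.053] [0.061 0.051 0.008]
top pot_red 0.25 [ 0.44  -0.34   0.105] [0.054 0.052 0.01 ]
side pot_red 0.89 [0.417 0.104 0.21 ] [0.054 0.056 0.007]
[0.629 0.112 0.17 ] -> [2.052 0.034 0.441]
```

Call:
step_arm --rows '[[[0.25, 0, 0.053, 0], [0.4, 0, 0.086, 0], [0.4, 0, 0.086, 0], [0.4, 0, 0.086, 0], [0.4, 0, 0.086, 0], [0.2, 0, 0.044, 0], [0, 0, 0, 0], [0, 0.3, 0, 0], [0, 0.4, 0, 0], [0, 0.4, 0, 0], [0, 0.25, 0, 0], [0, 0.1, 0, 0], [0, 0, 0, 0], [0, 0, 0, 0], [0, 0, 0, 0]]]'

```text
time_s: 18.85
ee_pos: [0.6295, 0.1118, 0.0308]
tool_rot: [-0.704, 0.063, -0.064, 0.704]
contact_force: [-0.1, -0.3, -0.4]
opening: 0.0554
```

```bash
python3 - <<'E'
from h import *
go([.6286,.1116,.0168])
E
```

```text
[0.629 0.112 0.017] -> [-0.009  0.14  -0.004]
```

Call:
step_arm --rows '[[[-0.008, 0.06, -0.004, 0], [0, 0.05, 0, 0], [0, 0.02, 0, 0], [0, 0.008, 0, 0], [0, 0, 0, 0], [0, 0, 0, 0]]]'

```text
time_s: 19.6
ee_pos: [0.6278, 0.1114, 0.0171]
tool_rot: [0.704, -0.064, 0.064, -0.704]
contact_force: [-8.4, -1.2, 24.2]
opening: 0.0552
```

Call:
step_arm --rows '[[[0.003, -0.008, 0, 0], [0, 0, 0, 0]]]'

```text
time_s: 19.85
ee_pos: [0.6279, 0.1115, 0.0172]
tool_rot: [0.704, -0.064, 0.064, -0.704]
contact_force: [-5.8, -0.5, 12.1]
opening: 0.055
```

Call:
step_arm --rows '[[[0, 0, 0, 0], [0, 0, 0, 0], [0, 0, 0, 0], [0, 0, 0, 0], [0, 0, 0, 0], [0, -0.2, 0, 0], [0, -0.4, 0, 0], [0, -0.4, 0, 0], [0, -0.4, 0, 0], [0, -0.4, 0, 0], [0, 0, 0, 0]]]' --grip 1

```text
time_s: 21.22
ee_pos: [0.6301, 0.1116, 0.2015]
tool_rot: [-0.704, 0.061, -0.066, 0.705]
contact_force: [1.8, -0.6, -1.3]
opening: 0.0851
```

```bash
python3 - <<'E'
from h import *
pot("pot_red"); pot("pot_cream")
r=[.449,-.108]
go(r+[.22],r+[.035])
E
```

```text
side pot_red 0.58 [0.625 0.112 0.053] [0.053 0.058 0.008]
top pot_cream 0.57 [ 0.451 -0.108  0.083] [0.055 0.053 0.008]
side pot_cream 0.88 [ 0.448 -0.109  0.08 ] [0.054 0.056 0.008]
[ 0.449 -0.108  0.22 ] -> [-1.367 -0.237 -2.48 ]
[ 0.449 -0.108  0.035] -> [3.00e-03 1.85e+00 1.00e-03]
```

Call:
step_arm --rows '[[[-0.13, 0, -0.23, 0], [-0.22, 0, -0.4, 0], [-0.22, 0, -0.4, 0], [-0.22, 0, -0.4, 0], [-0.22, 0, -0.4, 0], [-0.22, 0, -0.4, 0], [-0.137, 0, -0.25, 0], [0, 0, 0, 0], [0, 0.3, 0, 0], [0, 0.4, 0, 0], [0, 0.4, 0, 0], [0, 0.3, 0, 0], [0, 0.15, 0, 0], [0, 0.1, 0, 0], [0, 0, 0, 0], [0, 0, 0, 0]]]'

```text
time_s: 23.62
ee_pos: [0.4498, -0.108, 0.0322]
tool_rot: [0.704, -0.063, 0.064, -0.704]
contact_force: [-0.4, -0.9, 0.4]
opening: 0.0853
```

```bash
python3 - <<'E'
from h import *
go([.449,-.108,.035])
E
```

```text
[ 0.449 -0.108  0.035] -> [-0.007 -0.028 -0.002]
```

Call:
step_arm --rows '[[[0, 0, 0, 0], [0, 0, 0, 0], [0, 0, 0, 0], [0, 0, 0, 0], [0, 0, 0, 0], [0, 0, 0, 0], [0, 0, 0, 0]]]' --grip -1

```text
time_s: 24.5
ee_pos: [0.4497, -0.1081, 0.0324]
tool_rot: [0.704, -0.063, 0.064, -0.704]
contact_force: [-0.6, 0.6, 10.7]
opening: 0.055
```

Call:
step_arm --rows '[[[0, -0.2, 0, 0], [0, -0.3, 0, 0], [0, -0.4, 0, 0], [0, -0.4, 0, 0], [0, -0.3, 0, 0], [0, 0, 0, 0], [0, 0, 0, 0]]]'

```text
time_s: 25.38
ee_pos: [0.4489, -0.1078, 0.1913]
tool_rot: [-0.704, 0.064, -0.064, 0.704]
contact_force: [0.4, 0.3, -2.3]
opening: 0.0549
```

```bash
python3 - <<'E'
from h import *
pot("pot_cream")
go([.5963,-.0654,.192])
E
```

```text
top pot_cream 0.46 [ 0.439 -0.085  0.251] [0.025 0.009 0.031]
side pot_cream 0.89 [ 0.446 -0.113  0.25 ] [0.059 0.049 0.033]
[ 0.596 -0.065  0.192] -> [ 1.374 -0.012  0.682]
```

Call:
step_arm --rows '[[[0.2, 0, 0.1, 0], [0.36, 0, 0.18, 0], [0.36, 0, 0.18, 0], [0.3, 0, 0.148, 0], [0.154, 0, 0.074, 0], [0, 0, 0, 0], [0, 0.25, 0, 0], [0, 0.35, 0, 0], [0, 0.35, 0, 0], [0, 0.25, 0, 0], [0, 0.12, 0, 0], [0, 0, 0, 0], [0, 0, 0, 0], [0, 0, 0, 0]]]'

```text
time_s: 27.32
ee_pos: [0.5973, -0.0657, 0.0607]
tool_rot: [0.704, -0.063, 0.064, -0.704]
contact_force: [-0.4, 0.1, -1.9]
opening: 0.0549
```

```bash
python3 - <<'E'
from h import *
go([.5963,-.0654,.0444])
s=snapshot("side"); save(s,"c1"); cv2.imwrite("pics/c1c.png",cv2.resize(s["img"][100:300,180:430,::-1],None,fx=2.4,fy=2.4))
E
```

```text
[ 0.596 -0.065  0.044] -> [-0.01   0.163  0.001]
```

View pics/c1c.png

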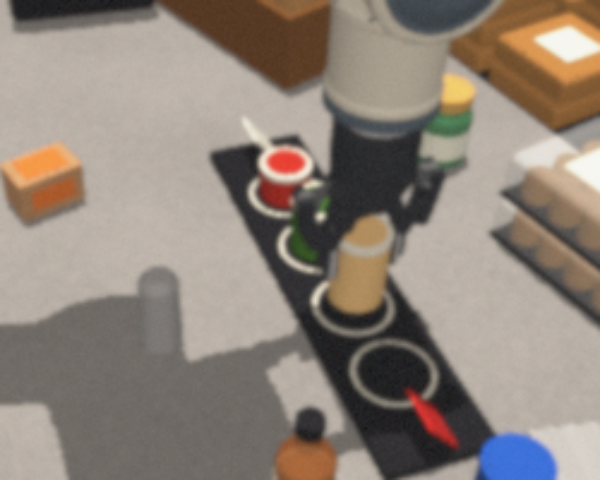

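The cream pot (crop 360,270) hangs upright over ring 2. Red (285,180) and green (310,235) stand in their rings.

Call:
step_arm --rows '[[[-0.005, 0.07, 0, 0], [0, 0.05, 0, 0], [0, 0.025, 0, 0], [0, 0.012, 0, 0], [0, 0, 0, 0], [0, 0, 0, 0]]]'

```text
time_s: 28.12
ee_pos: [0.5961, -0.0654, 0.0444]
tool_rot: [-0.704, 0.064, -0.064, 0.704]
contact_force: [-3.1, -0.0, 7.6]
opening: 0.0552
```

Contact at the expected height, so I'll release.

Call:
step_arm --rows '[[[0, 0, 0, 0], [0, 0, 0, 0], [0, 0, 0, 0], [0, 0, 0, 0], [0, 0, 0, 0], [0, -0.2, 0, 0], [0, -0.4, 0, 0], [0, -0.4, 0, 0], [0, -0.4, 0, 0], [0, -0.3, 0, 0], [0, 0, 0, 0]]]' --grip 1

```text
time_s: 29.5
ee_pos: [0.5974, -0.0657, 0.2164]
tool_rot: [0.704, -0.062, 0.065, -0.704]
contact_force: [1.0, -0.4, -0.2]
opening: 0.0854
```

```bash
python3 - <<'E'
from h import *
pot("pot_cream"); pot("pot_purple",[.438,-.341])
r=[.438,-.341]
go(r+[.214],r+[.05])
E
```

```text
side pot_cream 0.88 [ 0.594 -0.066  0.091] [0.056 0.057 0.008]
side pot_purple 0.89 [ 0.438 -0.341  0.101] [0.056 0.055 0.007]
[ 0.438 -0.341  0.214] -> [-1.06  -0.005 -2.995]
[ 0.438 -0.341  0.05 ] -> [ 0.002  1.64  -0.   ]
```

Call:
step_arm --rows '[[[-0.08, 0, -0.225, 0], [-0.14, 0, -0.4, 0], [-0.14, 0, -0.4, 0], [-0.14, 0, -0.4, 0], [-0.14, 0, -0.4, 0], [-0.14, 0, -0.4, 0], [-0.14, 0, -0.4, 0], [-0.1, 0, -0.28, 0], [-0.04, 0, -0.09, 0], [0, 0, 0, 0], [0, 0.3, 0, 0], [0, 0.4, 0, 0], [0, 0.4, 0, 0], [0, 0.3, 0, 0], [0, 0.15, 0, 0], [0, 0.1, 0, 0], [0, 0, 0, 0], [0, 0, 0, 0]]]'

```text
time_s: 32.15
ee_pos: [0.4387, -0.3414, 0.0499]
tool_rot: [0.705, -0.063, 0.064, -0.704]
contact_force: [-0.6, 0.1, 0.3]
opening: 0.0856
```

```bash
python3 - <<'E'
from h import *
go([.438,-.341,.05])
s=snapshot("side"); save(s,"p1"); cv2.imwrite("pics/p1c.png",cv2.resize(s["img"][220:420,230:440,::-1],None,fx=2.8,fy=2.8))
E
```

```text
[ 0.438 -0.341  0.05 ] -> [-0.007 -0.001  0.003]
```

View pics/p1c.png

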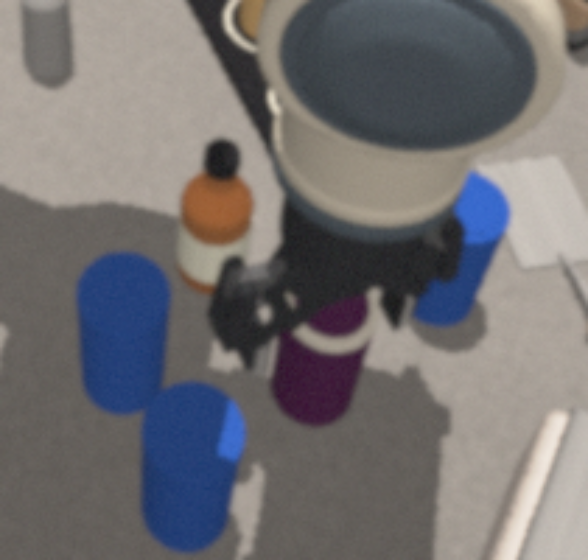

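The purple pot (crop 320,360) is between the jaws, and the neighbours are untouched. I'll close and lift.

Call:
step_arm --rows '[[[0, 0, 0, 0], [0, 0, 0, 0], [0, 0, 0, 0], [0, 0, 0, 0], [0, 0, 0, 0], [0, 0, 0, 0], [0, 0, 0, 0]]]' --grip -1

```text
time_s: 33.08
ee_pos: [0.4385, -0.3413, 0.0496]
tool_rot: [0.704, -0.064, 0.064, -0.704]
contact_force: [-0.1, 0.3, 6.0]
opening: 0.0551
```

Call:
step_arm --rows '[[[0, -0.2, 0, 0], [0, -0.3, 0, 0], [0, -0.4, 0, 0], [0, -0.4, 0, 0], [0, -0.3, 0, 0], [0, 0, 0, 0], [0, 0, 0, 0]]]'

```text
time_s: 33.95
ee_pos: [0.4378, -0.3406, 0.2081]
tool_rot: [-0.704, 0.064, -0.063, 0.705]
contact_force: [0.5, 0.8, -2.6]
opening: 0.0546
```

```bash
python3 - <<'E'
from h import *
pot("pot_purple",[.438,-.341])
go([.5802,-.1539,.21])
E
```

```text
side pot_purple 0.9 [ 0.434 -0.353  0.273] [0.055 0.03  0.035]
[ 0.58  -0.154  0.21 ] -> [ 1.065 -0.02   2.093]
```

Call:
step_arm --rows '[[[0.1, 0, 0.2, 0], [0.18, 0, 0.35, 0], [0.18, 0, 0.35, 0], [0.18, 0, 0.35, 0], [0.18, 0, 0.35, 0], [0.145, 0, 0.293, 0], [0.1, 0, 0.2, 0], [0, 0, 0, 0], [0, 0.25, 0, 0], [0, 0.35, 0, 0], [0, 0.35, 0, 0], [0, 0.25, 0, 0], [0, 0.12, 0, 0], [0, 0, 0, 0], [0, 0, 0, 0], [0, 0, 0, 0]]]'

```text
time_s: 36.15
ee_pos: [0.5811, -0.1545, 0.078]
tool_rot: [0.704, -0.063, 0.064, -0.704]
contact_force: [-1.1, 0.5, -2.4]
opening: 0.0552
```

```bash
python3 - <<'E'
from h import *
go([.5802,-.1539,.0616])
E
```

```text
[ 0.58  -0.154  0.062] -> [-0.01   0.164  0.005]
```

Call:
step_arm --rows '[[[-0.005, 0.07, 0.005, 0], [0, 0.05, 0, 0], [0, 0.025, 0, 0], [0, 0.012, 0, 0], [0, 0, 0, 0], [0, 0, 0, 0]]]'

```text
time_s: 36.9
ee_pos: [0.5801, -0.1537, 0.0616]
tool_rot: [-0.704, 0.064, -0.064, 0.704]
contact_force: [-2.7, 1.1, 5.2]
opening: 0.0549
```

Call:
step_arm --rows '[[[0, 0, 0, 0], [0, 0, 0, 0], [0, 0, 0, 0], [0, 0, 0, 0], [0, 0, 0, 0], [0, -0.2, 0, 0], [0, -0.4, 0, 0], [0, -0.4, 0, 0], [0, -0.4, 0, 0], [0, -0.3, 0, 0], [0, 0, 0, 0]]]' --grip 1

```text
time_s: 38.28
ee_pos: [0.5813, -0.1541, 0.2338]
tool_rot: [0.705, -0.062, 0.065, -0.704]
contact_force: [-1.0, 0.8, -0.1]
opening: 0.0855
```

Call:
step_arm --rows '[[[0, 0, 0.4, 0], [-0.2, 0, 0.4, 0], [-0.2, 0, 0.4, 0], [-0.2, 0, 0.4, 0], [-0.2, 0, 0.4, 0], [-0.2, 0, 0.4, 0], [-0.2, 0, 0.4, 0], [-0.2, 0, 0.4, 0], [-0.1, 0, 0.4, 0], [-0.1, 0, 0.4, 0], [0, 0, 0.4, 0], [0, 0, 0.4, 0], [0, 0, 0, 0]]]'

```text
time_s: 39.9
ee_pos: [0.5087, 0.3493, 0.23]
tool_rot: [0.704, -0.063, 0.063, -0.704]
contact_force: [1.0, -0.4, -0.7]
opening: 0.0855
```

```bash
python3 - <<'E'
from h import *
print(tool()[0])
for l,c in (("purple",[.5802,-.1539]),("cream",[.5963,-.0654]),("green",[.6124,.0231]),("red",[.6286,.1116])): print(c); pot("pot_"+l,c)
for l in ("shaker","oil","crackers"): pot(l)
s=snapshot("top"); s2=snapshot("side"); 
cv2.imwrite("pics/f1.png",cv2.resize(s["img"][120:330,60:480,::-1],None,fx=1.9,fy=1.9)); cv2.imwrite("pics/f2.png",cv2.resize(s2["img"][100:400,180:480,::-1],None,fx=1.9,fy=1.9))
E
```

```text
[0.50870921 0.34932967 0.23001338]
[0.5802, -0.1539]
top pot_purple 0.65 [ 0.582 -0.153  0.116] [0.055 0.055 0.008]
side pot_purple 0.9 [ 0.578 -0.154  0.113] [0.054 0.055 0.008]
[0.5963, -0.0654]
top pot_cream 0.58 [ 0.597 -0.065  0.094] [0.052 0.054 0.008]
side pot_cream 0.68 [ 0.589 -0.089  0.102] [0.066 0.1   0.028]
[0.6124, 0.0231]
top pot_green 0.87 [0.613 0.026 0.075] [0.055 0.054 0.009]
side pot_green 0.74 [ 0.604 -0.     0.08 ] [0.067 0.105 0.026]
[0.6286, 0.1116]
top pot_red 0.58 [0.629 0.113 0.057] [0.053 0.055 0.009]
side pot_red 0.98 [0.626 0.11  0.053] [0.054 0.054 0.007]
top shaker 0.59 [ 0.42  -0.005  0.086] [0.03  0.029 0.007]
side shaker 0.74 [ 0.417 -0.008  0.083] [0.031 0.031 0.008]
top oil 0.79 [ 0.432 -0.234  0.13 ] [0.022 0.021 0.008]
side oil 0.82 [ 0.428 -0.236  0.129] [0.021 0.021 0.01 ]
top crackers 0.97 [0.4   0.24  0.053] [0.072 0.052 0.009]
side crackers 0.72 [0.4   0.239 0.05 ] [0.077 0.056 0.009]
```

View pics/f1.png

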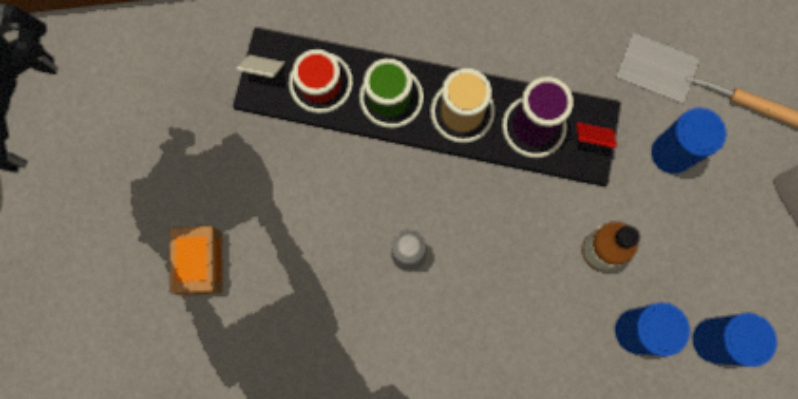

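View pics/f2.png

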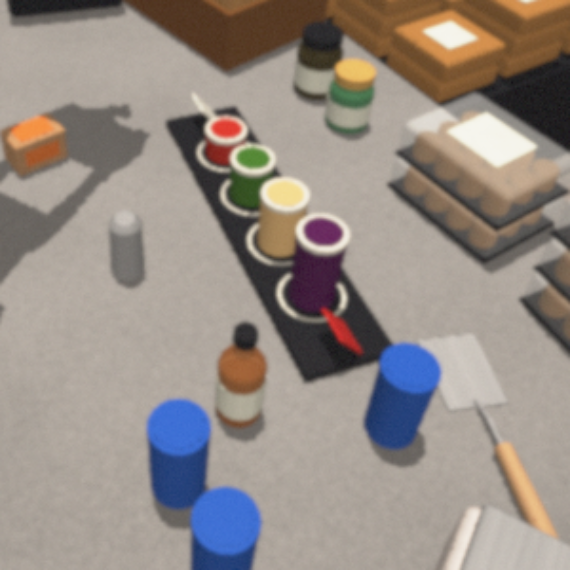

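Both views show purple, cream, green and red standing upright in their rings, running from the red tag to the white tag. The bystanders have not moved and the robot is clear, so I'll hand in.

```bash
python3 -c "
from h import *
print(job_done())"
```

```text
the job is handed in; nothing more can be done
None
```

The four pots stand upright on the board, each in its own ring: purple next to the red tag, then cream, green, and red next to the white tag. I handed the job in at about 40 s, well under the 112 s limit, with the gripper clear of everything.

- **Placement:** In the final top view each pot centre was within about 3 mm of its ring centre, green being the farthest off. That is close to the 2 mm camera calibration.
- **Side view:** It agreed for purple and red. For cream and green it gave centres about 25 mm off, because neighbouring pots merged into the detection. The side picture itself shows both standing in their rings.
- **Forces:** I set every pot down in contact with the board before releasing it. The highest reading at the end of any move was about 24 N at the wrist, when setting down the red pot. I eased off to 12 N before opening the gripper.
- **Bystanders and look-alikes:** The shaker, oil bottle and cracker box measured within about 3 mm of where they started. The pictures show the three blue look-alikes still in place.

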